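# Hold the filter cap at its vent mark

### The arm

A 7-joint arm with a two-finger parallel gripper is mounted at the origin on the work surface; the furniture and walls round the work are solid. World frame = base frame: x ahead of the robot, y to its left, z up, the work surface at z = 0. Lengths are in m, angles in rad, forces in N, time in s.
With the tool pointing down it reaches from about 0.35 to 0.775 m from the base axis. Payload 3.1 kg.
Tool frame: the origin (TCP) lies at the very end of the fingers, on their centre line; the grasp point (between the pads) lies 19 mm behind it (bot.grip_point_offset is the distance from the TCP to the grasp point, in m); z points along the fingers, y is the line along which they close (so a half turn about z gives the same grasp; the last joint's range is limited). The gripper opens to 85 mm and grips with 20 to 120 N. Pads are 22 mm wide; open, the fingers measure 114 mm over their backs; the gripper's body (76 mm by 85 mm) begins 54 mm behind the grasp point. The pads swing forward as they close: fully open they stand 13 mm farther back than shut.
Start: joints at [-1.32, 0.311, 0.014, 1.512, -0.004, 1.319, -0.027], TCP at [0.159, 0.527, 0.231] pointing down, gripper open.
Joint ranges: [-2.7, 2.7], [-0.3, 1.91], [-1.27, 1.3], [0.12, 2.57], [-1.44, 4.58], [0.2, 2.03], [-3.05, 3.05]. Speed limits (rad/s): [2.79, 2.79, 3.14, 3.14, 3.14, 3.14, 3.14].

### API

Orientations are given as a 3x3 rotation matrix whose columns are the frame's x, y, z axes.
In Python, from rig import bot gives the robot as it stands.
- The arm moves only by the tool drive_tool, never from a script. Its arguments are lists of equal length, an entry for each row: "translation": the shift along the world's x, y, z in m, a list of three; "rotation": the turn, a rotation vector about the world's x, y, z in rad, a list of three. In form: {"translation": [[x, y, z], ...], "rotation": [[rx, ry, rz], ...]}. A call has 1 to 10 rows; each row is the pose to reach, as a shift and turn from the pose commanded when the call began; what a row does not reach only later rows make up. A row lasts 1/8 s, in which the tool goes at most 62.5 mm and 10.7 degrees, less where a joint would pass 70% of its speed; a pose out of reach is approached as far as the arm can. A call with a gripper value outside its range is refused whole. "hand" is the closure in counts, from 0 (fully open) to 255 (shut), set as the call begins (left out, the last holds). The fingers move at their own pace and stop on an object; "squeeze" is the grip in N (left out, the last holds). Time passes only in rows, so rows that repeat a pose let the fingers close. It gives the time, the measured TCP pose, the force, the opening and the grip force at its end, in the units of the state.
- bot.read_state(): the state, without advancing time (a new reading comes with each control period).
- bot.snapshot(name): name is "scene" or "top" or "wrist"; returns the picture (400x640x3 uint8, blue, green, red); there is no depth.
- bot.camera_model(name): a dict with "K" (3x3 intrinsics, pixels), "position" and "orientation" of the camera in the world; the wrist camera has in their place "T_tool_cam" (4x4, takes a point from camera to tool coordinates, whose origin is the TCP and whose axes are the flange's). Camera axes: x right, y up, looking along -z (the intrinsics and any distortion apply to the point x, -y, -z); pixel columns grow to the right and rows downward; lengths in m; the calibration is good to about 2 mm. A picture is of the moment at which its call begins: read the wrist's pose just before it. camera_model takes no time and is no camera call.
- bot.close_job(): hands the job in; it is judged then, once.
The state is a dict: "time": time; "joint_pos": joint angles; "qd": joint speeds; "joint_torque": joint torques, N m; "tcp_pos": TCP position; "eef_rot": TCP orientation; "ft_force": force on the tool from outside, world axes, zero at the start; "moment": the same for the moment, N m; "width": opening from 0.0 (shut) to 1.0 (fully open); "grasp_force": force on a finger pad.
Only numpy, scipy, OpenCV 4.12 (cv2) and the standard library are available. Lean on these libraries where they do the work, as an engineer would, in place of code of your own. Each camera call takes 0.05 s, during which the arm holds its last target. There are 200 camera calls.

### The job

Take the wooden block off the mouth of the blue filter housing and set it down on the bench. Then fit the orange-handled bayonet cap fully home in the mouth with its lugs in the slots, turn it clockwise (seen from above) until its pointers stand at the white vent marks, half way to the red lock marks and well short of the lock click, and finish still gripping it there against its return spring. Leave the jar, bottle and tape roll where they are.

Things in the scene. Friction and masses are not known exactly. Their poses are not given: they have to be found in the camera images.
- housing: Blue round filter housing fixed to the bench, 112 x 112 mm base plate, 90 mm outer diameter, flat rim 100 mm above the bench. Origin: on its axis at bench level; z up. Its two bayonet slots (green marks) lie at its +x and -x; white vent marks stand 40 degrees clockwise of them seen from above, red lock marks 80 degrees clockwise.
- housing_mouth (a point): Centre of the housing's mouth, level with the rim. Round hole of 54 mm diameter in a 6 mm thick lip; the slots are 17 mm wide and reach out to radius 35 mm. Under the lip the lugs turn clockwise only (a stop blocks the other way). Past about 55 degrees the pointers meet spring plungers in the rim, which click up behind them at the lock.
- housing_vent (a point): One white vent mark on the rim, 41 mm from the housing's axis; the other is opposite. A pointer of the cap has to stand at each.
- rotor (a joint): Sprung rotor in the housing that the cap's lugs push round: rad, 0 at rest, grows as the cap turns clockwise, limit 1.4. Through slack it reads up to 0.2 rad less than the cap's turn. Its spring pushes the cap back with 0.06 N m at 0, rising by 0.12 N m per rad, and turns a loose cap back towards the slots.
- cap: Loose bayonet cap, 0.18 kg, 64 mm tall, standing on its spigot (50 mm diameter, 22 mm long). Origin: centre of the spigot's underside, z up. Two lugs along its +x and -x, 12 mm wide, out to radius 32.5 mm, 8 to 14 mm above the origin. Half a turn makes no difference. Fully home, its flange rests on the rim and its origin is 78 mm above the housing's.
- cap_grip (a point): Middle of the cap's orange grip bar, 47 mm above the cap's origin. The bar is 60 mm long (the cap's x), 18 mm thick (its y; grip across this) and 34 mm high, rising 30 to 64 mm above the origin from a black flange of 73 mm diameter, 8 mm thick, whose two pointers (white lines) reach out along +x and -x to radius 44 mm.
- cover_block: Loose wooden block, 45 mm along its x, 75 mm along its y, 22 mm high, 0.05 kg, lying flat over the housing's mouth on the rim. Origin: centre of its underside.
- washer_jar: Bystander: white jar with a red lid, 60 mm diameter, 78 mm tall. Origin: centre of its underside.
- thread_lock: Bystander: cream bottle with a red nozzle, 50 mm diameter, 143 mm tall. Origin: centre of its underside.
- blue_tape: Bystander: roll of blue tape lying flat, 84 mm diameter, 19 mm high. Origin: centre of its underside.
Mind the look-alikes: they are no part of the job. Of the things that look like the cover_block, the larger one is meant.

How it is judged:
By the outcome, as a careful person would: the job done as asked, in the order asked, and still so for the second after the job is handed in, while the arm keeps its last pose, push and grip.
It also fails if it takes over 72 s, if anything falls off the work surface, if the arm or the gripper's body presses on something with over 40 N, if the wrist force passes 120 N, or if a joint passes its speed limit or range.

## Working session

There is one attempt and no reset: what is moved stays moved. The work goes in short steps, Python scripts to look and compute and a tool call to move; the robot and the scene stay as the last step left them, time stands still between calls to the robot, and variables do not carry over. Pictures are saved under pics/ and viewed, at most 10 in all, crops included, and the job is handed in when it is done.

Besides the shell and the picture viewer there is one more tool, called after "Call:" by a JSON object that holds its "name" and its "arguments", one argument or row to a line. drive_tool: Moves the arm, as the interface text tells. Its arguments: {"type":"object","properties":{"translation":{"type":"array"},"rotation":{"type":"array"},"hand":{"type":"number"},"squeeze":{"type":"number"}},"required":["translation","rotation"]}

```bash
mkdir -p pics; python3 - <<'E'
from rig import bot
import cv2,numpy as np
np.set_printoptions(precision=4,suppress=True)
for n in ("scene","top"):
    cv2.imwrite(f"pics/{n}0.png",bot.snapshot(n))
for n in ("scene","top","wrist"): print(n,bot.camera_model(n))
print(bot.read_state())
E
```

```text
scene {'K': array([[511.2114,   0.    , 319.6865],
       [  0.    , 511.2114, 194.8043],
       [  0.    ,   0.    ,   1.    ]]), 'position': array([-0.3182, -0.7263,  0.617 ]), 'orientation': array([[ 0.6506,  0.3311, -0.6835],
       [-0.7594,  0.2849, -0.5849],
       [ 0.0011,  0.8996,  0.4368]])}
top {'K': array([[510.0714,   0.    , 321.5212],
       [  0.    , 510.0714, 204.7546],
       [  0.    ,   0.    ,   1.    ]]), 'position': array([0.3913, 0.0036, 1.4216]), 'orientation': array([[ 0.0246,  0.9956, -0.0909],
       [-0.9995,  0.0263,  0.0171],
       [ 0.0194,  0.0905,  0.9957]])}
wrist {'K': array([[353.7187,   0.    , 320.6598],
       [  0.    , 353.7187, 192.8921],
       [  0.    ,   0.    ,   1.    ]]), 'T_tool_cam': array([[-0.0004,  0.9553,  0.2956,  0.0766],
       [ 1.    ,  0.0006, -0.0003, -0.0009],
       [-0.0005,  0.2956, -0.9553, -0.1417],
       [ 0.    ,  0.    ,  0.    ,  1.    ]])}
{'time': 0.1, 'joint_pos': array([-1.3197,  0.3116,  0.014 ,  1.5129, -0.0044,  1.3192, -0.0272]), 'qd': array([ 0.0008, -0.0027,  0.0005, -0.0039, -0.0014, -0.0013, -0.0009]), 'joint_torque': array([  0.0007, -38.086 ,   0.1466, -23.1239,   0.0123,   0.0082,
        -0.    ]), 'tcp_pos': array([0.1586, 0.526 , 0.2304]), 'eef_rot': array([[-0.9575,  0.2886, -0.0005],
       [ 0.2886,  0.9575, -0.002 ],
       [-0.0001, -0.0021, -1.    ]]), 'ft_force': array([ 0.241 ,  0.5597, -0.1333]), 'moment': array([-0.0111,  0.0247, -0.0272]), 'grasp_force': 0.0, 'width': 1.0019761959499789}
```

View pics/top0.png

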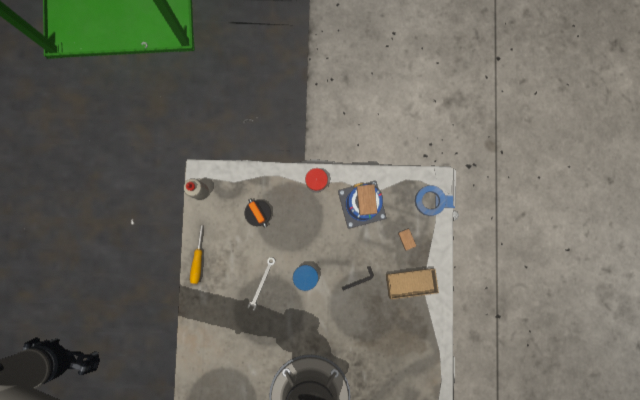

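View pics/scene0.png

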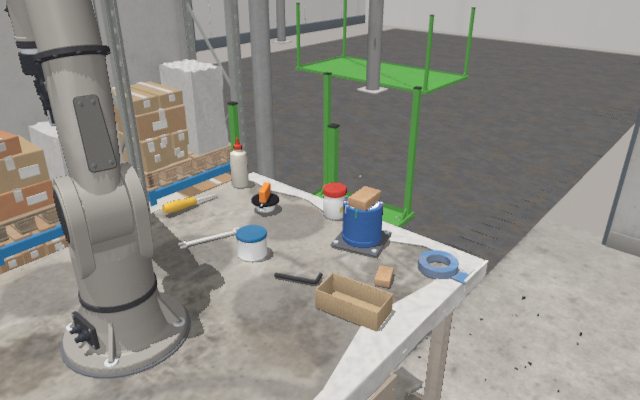

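Top view: the cap (orange bar) is at (257,212) and the housing at (364,202). The two wooden candidates are the larger block at (367,198), lying on the housing mouth, and a small one at (407,240) on the bench. The larger one on the mouth fits the description. The jar (316,179), bottle (195,187) and tape (430,200) are bystanders. I'll confirm in a crop and measure.

```bash
cat > h.py <<'E'
from rig import bot
import cv2,numpy as np
np.set_printoptions(precision=4,suppress=True)
def cam(n,st=None):
    m=bot.camera_model(n)
    if n=="wrist":
        T=m["T_tool_cam"]; R=st["eef_rot"]@T[:3,:3]; p=st["tcp_pos"]+st["eef_rot"]@T[:3,3]
    else: R,p=m["orientation"],m["position"]
    return m["K"],R,p
def cast(c,uv,z):
    K,R,p=c; uv=np.atleast_2d(uv).astype(float)
    d=np.c_[(uv[:,0]-K[0,2])/K[0,0],-(uv[:,1]-K[1,2])/K[1,1],-np.ones(len(uv))]@R.T
    return p+d*((z-p[2])/d[:,2])[:,None]
def proj(c,P):
    K,R,p=c; q=(np.atleast_2d(P)-p)@R
    return np.c_[K[0,2]+K[0,0]*q[:,0]/-q[:,2],K[1,2]-K[1,1]*q[:,1]/-q[:,2]]
def hsvmask(im,lo,hi): return cv2.inRange(cv2.cvtColor(im,cv2.COLOR_BGR2HSV),np.array(lo),np.array(hi))
def blobs(m,amin=20):
    cs,_=cv2.findContours(m,cv2.RETR_EXTERNAL,cv2.CHAIN_APPROX_NONE)
    return sorted([c for c in cs if cv2.contourArea(c)>=amin],key=cv2.contourArea,reverse=True)
def rect(c,cnt,z):
    "min-area rect on plane z: centre, sizes, angle(deg) of long side"
    P=cast(c,cnt[:,0,:],z)[:,:2]
    (x,y),(w,h),a=cv2.minAreaRect((P*1000).astype(np.float32))
    if w<h: w,h,a=h,w,a+90
    return np.array([x,y,w,h,(a+90)%180-90])
E
python3 - <<'E'
from h import *
im=cv2.imread("pics/top0.png"); c=cam("top")
for nm,lo,hi,z in(("orange",(5,180,120),(16,255,255),.064),("wood",(5,60,80),(18,175,255),.122),("blue",(100,130,40),(125,255,255),.1)):
    for b in blobs(hsvmask(im,lo,hi)):
        x,y,w,h=cv2.boundingRect(b)
        if 180<x<460 and y>150: print(nm,(x,y,w,h),rect(c,b,z), rect(c,b,0)[:2])
for k,uv in dict(jar=(316,179),bottle=(195,187),tape=(430,200)).items(): print(k,cast(c,uv,.05))
cv2.imwrite("pics/crop0.png",cv2.resize(im[160:260,235:435],None,fx=4,fy=4,interpolation=cv2.INTER_CUBIC))
E
```

```text
orange (249, 202, 15, 21) [491.06   153.807   58.7986  17.7255  32.7314] [495.7641 160.8902]
wood (386, 269, 53, 31) [ 316.2038 -252.4684  126.5727   65.6238  -81.2214] [ 309.1569 -276.5018]
wood (356, 184, 21, 31) [ 527.7163 -133.2443   76.0002   46.2011    6.5648] [ 540.5245 -146.0858]
wood (398, 229, 19, 22) [ 427.6727 -238.5456   50.9276   32.0895   24.3282] [ 431.0897 -261.2719]
blue (294, 266, 24, 24) [323.4712  17.3769  59.0721  58.5618 -88.5415] [318.341  18.423]
blue (349, 189, 6, 18) [533.7683 -94.7728  45.8633  10.0222 -10.9319] [ 544.5502 -102.2124]
jar [[ 0.5863 -0.0033  0.05  ]]
bottle [[0.5556 0.3223 0.05  ]]
tape [[ 0.5373 -0.3141  0.05  ]]
```

View pics/crop0.png

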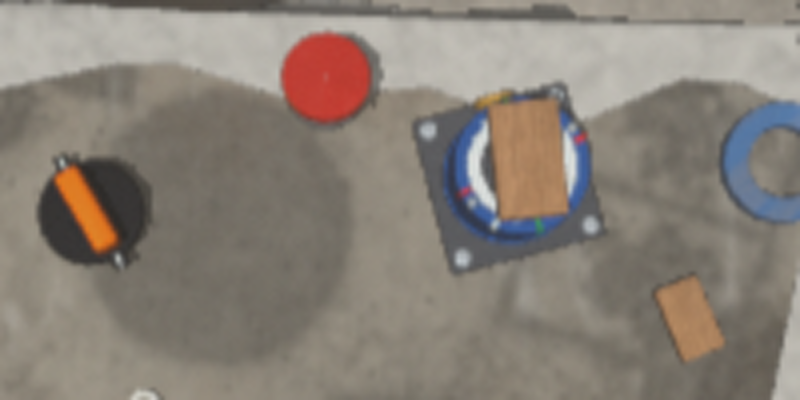

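The crop shows the larger block at crop (530,157), lying over the blue housing's mouth. The small block at (690,320) lies on the bench, so it is the look-alike. Green, white and red marks show on the rim. Now I'll move above the housing.

Call:
{"name": "drive_tool", "arguments": {
  "translation": [
    [0.035,-0.062,0.02],
    [0.06,-0.11,0.02],
    [0.09,-0.16,0.02],
    [0.115,-0.21,0.02],
    [0.145,-0.26,0.02],
    [0.17,-0.31,0.02],
    [0.2,-0.36,0.02],
    [0.23,-0.41,0.02],
    [0.255,-0.46,0.02],
    [0.285,-0.51,0.02]
  ],
  "rotation": [
    [0,0,0.04],
    [0,0,0.08],
    [0,0,0.12],
    [0,0,0.16],
    [0,0,0.2],
    [0,0,0.24],
    [0,0,0.28],
    [0,0,0.32],
    [0,0,0.36],
    [0,0,0.408]
  ],
  "hand": 0
}}

```text
time: 1.35
tcp_pos: [0.4439, 0.0152, 0.2511]
eef_rot: [[-0.993, -0.117, -0.0], [-0.117, 0.993, 0.001], [0.0, 0.001, -1.0]]
ft_force: [0.4, 1.8, 0.5]
width: 1.002
grasp_force: 0.0
```

Call:
{"name": "drive_tool", "arguments": {
  "translation": [
    [0.028,-0.05,0],
    [0.056,-0.1,0],
    [0.084,-0.149,0],
    [0.084,-0.149,0],
    [0.084,-0.149,0],
    [0.084,-0.149,0],
    [0.084,-0.149,0]
  ],
  "rotation": [
    [0,0,0],
    [0,0,0],
    [0,0,0],
    [0,0,0],
    [0,0,0],
    [0,0,0],
    [0,0,0]
  ]
}}

```text
time: 2.22
tcp_pos: [0.5277, -0.1307, 0.2515]
eef_rot: [[-0.993, -0.118, 0.0], [-0.118, 0.993, 0.001], [-0.001, 0.001, -1.0]]
ft_force: [-0.0, 0.2, -0.4]
width: 1.0
grasp_force: 0.0
```

```bash
python3 - <<'E'
from h import *
s=bot.read_state(); im=bot.snapshot("wrist"); cv2.imwrite("pics/w1.png",im); c=cam("wrist",s)
print(s["time"],s["tcp_pos"],s["eef_rot"],s["joint_pos"])
for nm,lo,hi,z in(("wood",(5,60,80),(18,175,255),.122),("green",(45,100,50),(85,255,255),.1),("red",(0,150,80),(4,255,255),.1)):
    for b in blobs(hsvmask(im,lo,hi)): print(nm,cv2.boundingRect(b),rect(c,b,z))
E
```

```text
2.225 [ 0.5277 -0.1307  0.2515] [[-0.993  -0.1178  0.0004]
 [-0.1178  0.993   0.0012]
 [-0.0006  0.0012 -1.    ]] [-0.3118  0.3327  0.7042  1.5127 -0.2185  1.3761  2.0964]
wood (289, 131, 57, 92) [ 523.1584 -134.0905   74.4659   44.3824    6.7265]
wood (180, 12, 51, 65) [ 434.9878 -224.0891   38.9496   24.8729   23.6582]
wood (602, 152, 35, 41) [492.9004 109.1428  31.4156  23.5084 -23.4272]
green (516, 314, 124, 40) [646.7414 143.9251 139.0486  35.5375  82.2148]
green (509, 394, 26, 6) [740.7484 108.7219  26.9797   6.742  -83.3588]
green (309, 116, 6, 14) [ 482.8347 -143.7297   10.5844    2.8816   17.853 ]
red (412, 207, 62, 56) [567.8424 -15.3059  56.4569  53.0984 -87.984 ]
```

View pics/w1.png

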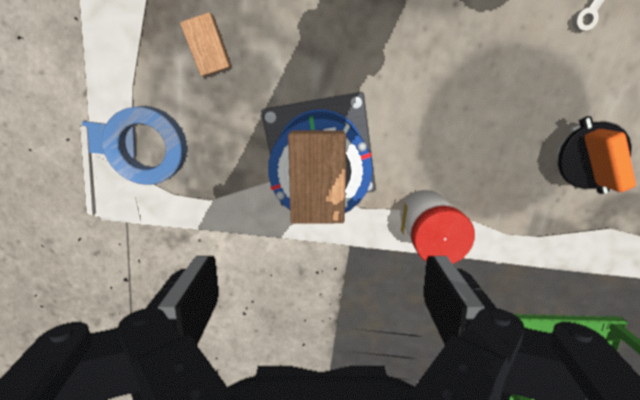

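The wrist view shows the block at (317,177) on the housing, with the green slot mark at (312,122) and red marks at (365,155) and (277,187). The jar is at (443,235) and the cap at the right, (600,155). The tool is already aligned with the block, so I'll descend and grip.

Call:
{"name": "drive_tool", "arguments": {
  "translation": [
    [-0.002,-0.002,-0.04],
    [-0.002,-0.002,-0.08],
    [-0.002,-0.002,-0.11],
    [-0.002,-0.002,-0.13],
    [-0.002,-0.002,-0.14],
    [-0.002,-0.002,-0.147],
    [-0.002,-0.002,-0.147],
    [-0.002,-0.002,-0.147]
  ],
  "rotation": [
    [0,0,0],
    [0,0,0],
    [0,0,0],
    [0,0,0],
    [0,0,0],
    [0,0,0],
    [0,0,0],
    [0,0,0]
  ]
}}

```text
time: 3.28
tcp_pos: [0.5264, -0.1346, 0.1051]
eef_rot: [[-0.993, -0.115, 0.002], [-0.115, 0.993, -0.0], [-0.002, -0.0, -1.0]]
ft_force: [-0.7, -0.9, 0.4]
width: 1.002
grasp_force: 0.0
```

Call:
{"name": "drive_tool", "arguments": {
  "translation": [
    [0,0,0],
    [0,0,0],
    [0,0,0],
    [0,0,0],
    [0,0,0],
    [0,0,0],
    [0,0,0],
    [0,0,0]
  ],
  "rotation": [
    [0,0,0],
    [0,0,0],
    [0,0,0],
    [0,0,0],
    [0,0,0],
    [0,0,0],
    [0,0,0],
    [0,0,0]
  ],
  "hand": 255,
  "squeeze": 25
}}

```text
time: 4.28
tcp_pos: [0.5261, -0.1345, 0.1047]
eef_rot: [[-0.993, -0.115, 0.001], [-0.115, 0.993, -0.0], [-0.001, -0.0, -1.0]]
ft_force: [0.2, -0.4, 4.1]
width: 0.52
grasp_force: 27.2
```

Call:
{"name": "drive_tool", "arguments": {
  "translation": [
    [0,0,0.01],
    [0,0,0.03],
    [0,0,0.07],
    [0,0,0.1],
    [0,0,0.1],
    [0,0,0.1]
  ],
  "rotation": [
    [0,0,0],
    [0,0,0],
    [0,0,0],
    [0,0,0],
    [0,0,0],
    [0,0,0]
  ]
}}

```text
time: 5.03
tcp_pos: [0.5248, -0.1339, 0.2031]
eef_rot: [[-0.993, -0.115, -0.002], [-0.115, 0.993, 0.001], [0.002, 0.001, -1.0]]
ft_force: [-0.2, 0.3, -0.3]
width: 0.518
grasp_force: 26.7
```

```bash
python3 - <<'E'
from h import *
s=bot.read_state(); im=bot.snapshot("wrist"); cv2.imwrite("pics/w2.png",im)
im2=bot.snapshot("top"); cv2.imwrite("pics/t2.png",im2)
print(s["time"],s["tcp_pos"],s["width"],s["ft_force"])
E
```

```text
5.025 [ 0.5248 -0.1339  0.2031] 0.51817603537628 [-0.242   0.2523 -0.2724]
```

View pics/w2.png

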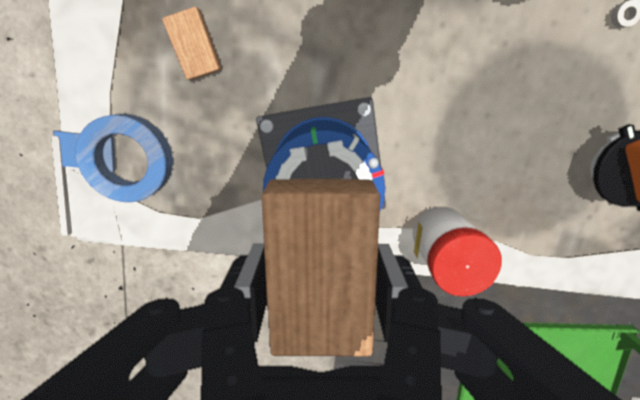

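The block is held between the fingers at (320,265) and the mouth is clear. I'll set it down on the free bench at about (0.45, 0.03).

Call:
{"name": "drive_tool", "arguments": {
  "translation": [
    [-0.02,0.045,0],
    [-0.04,0.09,0],
    [-0.06,0.13,0],
    [-0.075,0.164,0],
    [-0.075,0.164,-0.05],
    [-0.075,0.164,-0.1],
    [-0.075,0.164,-0.15],
    [-0.075,0.164,-0.18],
    [-0.075,0.164,-0.19],
    [-0.075,0.164,-0.19]
  ],
  "rotation": [
    [0,0,0],
    [0,0,0],
    [0,0,0],
    [0,0,0],
    [0,0,0],
    [0,0,0],
    [0,0,0],
    [0,0,0],
    [0,0,0],
    [0,0,0]
  ]
}}

```text
time: 6.38
tcp_pos: [0.4503, 0.0294, 0.0139]
eef_rot: [[-0.993, -0.115, -0.001], [-0.115, 0.993, -0.001], [0.001, -0.0, -1.0]]
ft_force: [0.2, 1.0, -0.3]
width: 0.526
grasp_force: 26.6
```

Call:
{"name": "drive_tool", "arguments": {
  "translation": [
    [0,0,-0.002],
    [0,0,-0.004],
    [0,0,-0.006],
    [0,0,-0.007],
    [0,0,-0.007]
  ],
  "rotation": [
    [0,0,0],
    [0,0,0],
    [0,0,0],
    [0,0,0],
    [0,0,0]
  ]
}}

```text
time: 7.0
tcp_pos: [0.4507, 0.0296, 0.0073]
eef_rot: [[-0.993, -0.115, 0.0], [-0.115, 0.993, 0.0], [-0.0, 0.0, -1.0]]
ft_force: [-0.3, 0.5, -0.9]
width: 0.519
grasp_force: 26.7
```

Call:
{"name": "drive_tool", "arguments": {
  "translation": [
    [0,0,-0.001],
    [0,0,-0.002],
    [0,0,-0.003],
    [0,0,-0.003]
  ],
  "rotation": [
    [0,0,0],
    [0,0,0],
    [0,0,0],
    [0,0,0]
  ]
}}

```text
time: 7.5
tcp_pos: [0.4507, 0.0296, 0.0047]
eef_rot: [[-0.993, -0.115, -0.0], [-0.115, 0.993, 0.0], [0.0, 0.0, -1.0]]
ft_force: [-2.9, 0.9, 4.6]
width: 0.518
grasp_force: 27.2
```

Call:
{"name": "drive_tool", "arguments": {
  "translation": [
    [0,0,0],
    [0,0,0],
    [0,0,0],
    [0,0,0],
    [0,0,0],
    [0,0,0]
  ],
  "rotation": [
    [0,0,0],
    [0,0,0],
    [0,0,0],
    [0,0,0],
    [0,0,0],
    [0,0,0]
  ],
  "hand": 0
}}

```text
time: 8.25
tcp_pos: [0.4507, 0.0296, 0.0043]
eef_rot: [[-0.993, -0.115, 0.0], [-0.115, 0.993, -0.0], [-0.0, -0.0, -1.0]]
ft_force: [0.2, -0.0, -0.0]
width: 0.997
grasp_force: 0.0
```

Call:
{"name": "drive_tool", "arguments": {
  "translation": [
    [0,0,0.03],
    [0,0,0.08],
    [0,0,0.14],
    [0,0,0.19],
    [0.01,0.03,0.24],
    [0.02,0.06,0.24],
    [0.03,0.09,0.24],
    [0.04,0.124,0.24],
    [0.04,0.124,0.24],
    [0.04,0.124,0.24]
  ],
  "rotation": [
    [0,0,0],
    [0,0,0],
    [0,0,0],
    [0,0,0.1],
    [0,0,0.2],
    [0,0,0.3],
    [0,0,0.4],
    [0,0,0.454],
    [0,0,0.454],
    [0,0,0.454]
  ]
}}

```text
time: 9.5
tcp_pos: [0.4906, 0.1527, 0.2441]
eef_rot: [[-0.843, -0.538, -0.001], [-0.538, 0.843, -0.001], [0.001, -0.001, -1.0]]
ft_force: [0.6, 0.2, -0.5]
width: 1.004
grasp_force: 0.0
```

```bash
python3 - <<'E'
from h import *
s=bot.read_state(); im=bot.snapshot("wrist"); cv2.imwrite("pics/w3.png",im); c=cam("wrist",s)
print(s["time"],s["tcp_pos"],np.degrees(np.arctan2(s["eef_rot"][1,1],s["eef_rot"][0,1])),s["joint_pos"])
for b in blobs(hsvmask(im,(5,170,60),(16,255,255)),100): print(cv2.boundingRect(b),rect(c,b,.064))
t=bot.snapshot("top"); cv2.imwrite("pics/t3.png",t); c=cam("top")
cr=cv2.resize(t[180:225,335:390],None,fx=10,fy=10,interpolation=cv2.INTER_CUBIC)
out=np.zeros((450,550*1,3),np.uint8); out[:]=cr; cv2.imwrite("pics/crop3.png",out)
E
```

```text
9.5 [0.4906 0.1527 0.2441] 122.56449775717283 [-0.7654  0.2464  0.5346  1.6009 -0.1272  1.3302  1.9256]
(313, 135, 21, 65) [487.7216 153.8475  61.1023  18.8997  32.1741]
```

View pics/w3.png

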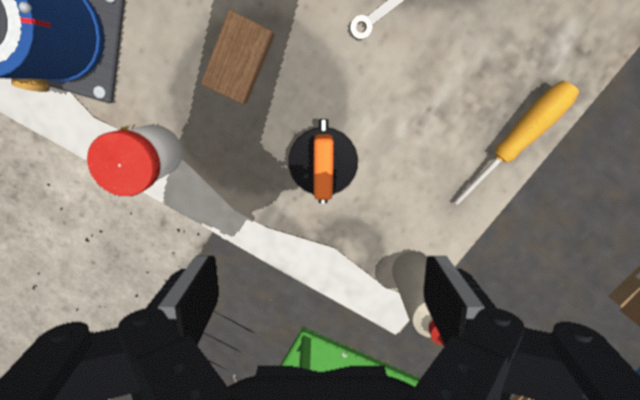

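View pics/crop3.png

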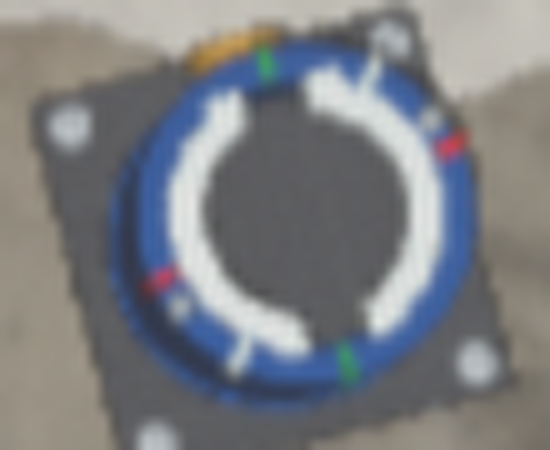

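The wrist view shows the cap's bar at (323,168), aligned with the tool, and the block on the bench at (237,57). In the top crop the mouth is clear. Green marks are at crop (265,63) and (347,362), white at (373,72) and (240,352), red at (452,147) and (162,281). Next I'll measure the housing and the top camera's bias.

```bash
python3 - <<'E'
from h import *
t=cv2.imread("pics/t3.png"); c=cam("top")
f=lambda u,v:(335+(u+.5)/10-.5,180+(v+.5)/10-.5)
cen=[]
for n,a,b,off in(("green",(265,63),(347,362),0),("white",(372,75),(241,350),40),("red",(452,147),(162,281),80)):
    P=cast(c,[f(*a),f(*b)],.1); d=P[0]-P[1]; cen.append(P.mean(0))
    print(n,P.mean(0),np.linalg.norm(d[:2])/2,np.degrees(np.arctan2(d[1],d[0]))+off)
m=hsvmask(t,(95,140,60),(125,255,255)); m[:,:335]=0;m[:,390:]=0;m[:180]=0;m[225:]=0
print("centre",np.mean(cen,0))
for nm,lo,hi,z in(("orange",(5,180,100),(16,255,255),.064),("wood",(5,60,40),(18,190,255),.022)):
    for b in blobs(hsvmask(t,lo,hi),50):
        x,y,w,h=cv2.boundingRect(b)
        if 180<x<460 and y>150: print(nm,(x,y,w,h),rect(c,b,z))
w=cv2.imread("pics/w3.png")
s=bot.read_state();cw=cam("wrist",s)
for b in blobs(hsvmask(w,(5,60,40),(18,190,255)),400): print("wristwood",cv2.boundingRect(b),rect(cw,b,.022))
E
```

```text
green [ 0.5254 -0.1326  0.1   ] 0.040524502227867285 16.298624946277627
white [ 0.5254 -0.1328  0.1   ] 0.040048520496107076 15.665723542278055
red [ 0.525 -0.133  0.1  ] 0.04191732733181685 16.288323001188388
centre [ 0.5253 -0.1328  0.1   ]
orange (254, 209, 11, 14) [481.2439 146.9433  35.796   18.6162  32.7817]
wood (386, 269, 53, 31) [ 310.422  -272.264   136.326    70.9592  -81.0104]
wood (294, 214, 19, 30) [452.0719  28.6253  77.2558  46.051    7.2203]
wood (398, 229, 19, 22) [ 430.0807 -257.5351   54.183    34.5053   23.4561]
wood (253, 207, 13, 17) [484.4844 151.8038  42.7666  24.036   31.5834]
wristwood (201, 9, 74, 95) [449.7617  30.6772  75.5538  48.1755   6.7306]
wristwood (494, 80, 86, 83) [341.1143 314.4508  98.5637  33.1925  -6.8254]
wristwood (609, 267, 31, 59) [439.6443 547.2986  82.1245  34.3273  47.3447]
wristwood (313, 133, 22, 68) [495.4899 159.0223  72.3271  22.2036  32.0845]
```

Call:
{"name": "drive_tool", "arguments": {
  "translation": [
    [-0.001,0.001,-0.05],
    [-0.001,0.001,-0.1],
    [-0.001,0.001,-0.15],
    [-0.001,0.001,-0.18],
    [-0.001,0.001,-0.2],
    [-0.001,0.001,-0.21],
    [-0.001,0.001,-0.21],
    [-0.001,0.001,-0.21]
  ],
  "rotation": [
    [0,0,0],
    [0,0,0],
    [0,0,0],
    [0,0,0],
    [0,0,0],
    [0,0,0],
    [0,0,0],
    [0,0,0]
  ]
}}

```text
time: 10.6
tcp_pos: [0.4907, 0.1546, 0.0354]
eef_rot: [[-0.843, -0.539, 0.002], [-0.539, 0.843, 0.001], [-0.002, -0.0, -1.0]]
ft_force: [0.4, 0.4, 1.4]
width: 0.995
grasp_force: 0.0
```

Call:
{"name": "drive_tool", "arguments": {
  "translation": [
    [0,0,0],
    [0,0,0],
    [0,0,0],
    [0,0,0],
    [0,0,0],
    [0,0,0],
    [0,0,0],
    [0,0,0],
    [0,0,0],
    [0,0,0]
  ],
  "rotation": [
    [0,0,0],
    [0,0,0],
    [0,0,0],
    [0,0,0],
    [0,0,0],
    [0,0,0],
    [0,0,0],
    [0,0,0],
    [0,0,0],
    [0,0,0]
  ],
  "hand": 255,
  "squeeze": 60
}}

```text
time: 11.85
tcp_pos: [0.4901, 0.1547, 0.0346]
eef_rot: [[-0.842, -0.539, 0.001], [-0.539, 0.842, 0.0], [-0.001, -0.0, -1.0]]
ft_force: [0.8, -0.8, 4.4]
width: 0.197
grasp_force: 59.0
```

Call:
{"name": "drive_tool", "arguments": {
  "translation": [
    [0,0,0.01],
    [0,0,0.04],
    [0,0,0.09],
    [0,0,0.14],
    [0,0,0.19],
    [0,0,0.19],
    [0,0,0.19]
  ],
  "rotation": [
    [0,0,0],
    [0,0,0],
    [0,0,0],
    [0,0,0],
    [0,0,0],
    [0,0,0],
    [0,0,0]
  ]
}}

```text
time: 12.72
tcp_pos: [0.4884, 0.1544, 0.2232]
eef_rot: [[-0.842, -0.539, -0.003], [-0.539, 0.842, -0.001], [0.003, 0.001, -1.0]]
ft_force: [-1.1, -0.5, -2.4]
width: 0.2
grasp_force: 58.7
```

```bash
python3 - <<'E'
from h import *
s=bot.read_state(); im=bot.snapshot("wrist"); cv2.imwrite("pics/w4.png",im); c=cam("wrist",s)
print(s["time"],s["tcp_pos"],s["width"],s["ft_force"])
z=s["tcp_pos"][2]-.034
for b in blobs(hsvmask(im,(5,170,60),(16,255,255)),100): print(cv2.boundingRect(b),rect(c,b,.064+z))
E
```

```text
12.725 [0.4884 0.1544 0.2232] 0.20034247016288337 [-1.0683 -0.5114 -2.3761]
(296, 200, 51, 163) [482.6866 151.1042  66.1392  17.447   32.6439]
```

View pics/w4.png

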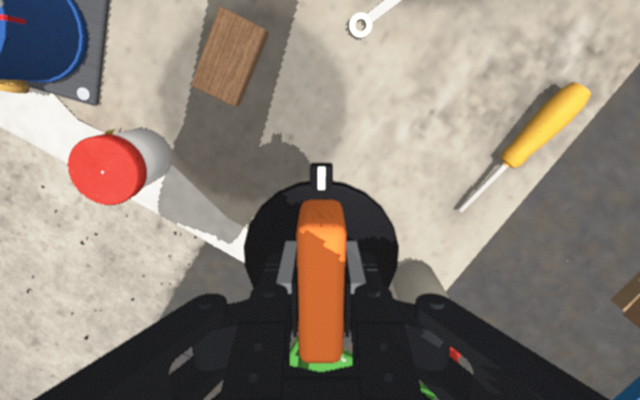

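The cap is held: bar at (321,280), near pointer tip at (321,165), near flange edge at about (320,183). From these I'll work out where the cap's centre sits along the bar.

```bash
python3 - <<'E'
from h import *
s=bot.read_state(); c=cam("wrist",s); T=s["tcp_pos"]; R=s["eef_rot"]; dz=T[2]-.0346
for n,uv,z,r in(("tip",(321,165),.028,44),("flange",(321,182),.030,36.5),("bar",(321,201),.063,29.5),("fl L",(245,247),.03,0),("fl R",(398,247),.03,0)):
    p=(cast(c,uv,z+dz)[0]-T)@R*1000; print(n,p, "centre x",p[0]-r)
H=np.array([.5253,-.1328]); C=np.array([.49106,.1538])
print("top delta",H-C,"TCP target",H-C+np.array([.4901,.1547]))
E
```

```text
tip [43.3475  0.4601  6.7893] centre x -0.6525030653458046
flange [36.3438  0.4568  4.7587] centre x -0.15616064392752094
bar [ 38.7934   0.4208 -28.231 ] centre x 9.29341423919913
fl L [  5.7665 -34.097    4.586 ] centre x 5.766495319274704
fl R [ 5.6919 35.4784  4.6656] centre x 5.6918859736021785
top delta [ 0.0342 -0.2866] TCP target [ 0.5243 -0.1319]
```

Call:
{"name": "drive_tool", "arguments": {
  "translation": [
    [0.004,-0.04,0],
    [0.009,-0.08,0],
    [0.015,-0.12,0],
    [0.02,-0.16,0],
    [0.026,-0.2,0],
    [0.03,-0.24,0],
    [0.036,-0.286,0],
    [0.036,-0.286,-0.03],
    [0.036,-0.286,-0.06],
    [0.036,-0.286,-0.06]
  ],
  "rotation": [
    [0,0,-0.04],
    [0,0,-0.08],
    [0,0,-0.12],
    [0,0,-0.16],
    [0,0,-0.2],
    [0,0,-0.24],
    [0,0,-0.288],
    [0,0,-0.288],
    [0,0,-0.288],
    [0,0,-0.288]
  ]
}}

```text
time: 14.02
tcp_pos: [0.522, -0.1301, 0.16]
eef_rot: [[-0.961, -0.277, -0.01], [-0.277, 0.961, 0.002], [0.009, 0.005, -1.0]]
ft_force: [-0.7, 0.4, -2.2]
width: 0.202
grasp_force: 58.9
```

Call:
{"name": "drive_tool", "arguments": {
  "translation": [
    [0,0,-0.01],
    [0,0,-0.02],
    [0,0,-0.02],
    [0,0,-0.02]
  ],
  "rotation": [
    [0,0,0],
    [0,0,0],
    [0,0,0],
    [0,0,0]
  ]
}}

```text
time: 14.52
tcp_pos: [0.5261, -0.1315, 0.1447]
eef_rot: [[-0.961, -0.278, 0.001], [-0.278, 0.961, -0.0], [-0.001, -0.0, -1.0]]
ft_force: [0.4, -0.5, -2.4]
width: 0.198
grasp_force: 59.0
```

```bash
python3 - <<'E'
from h import *
s=bot.read_state(); cv2.imwrite("pics/s5.png",bot.snapshot("scene")[170:270,310:420].repeat(6,0).repeat(6,1)); 
R=s["eef_rot"];print(s["time"],s["tcp_pos"],s["ft_force"],s["moment"],np.degrees(np.arctan2(R[1,1],R[0,1])),s["joint_pos"])
E
```

```text
14.525 [ 0.5261 -0.1315  0.1447] [ 0.401  -0.4886 -2.3782] [-0.0049  0.0291  0.008 ] 106.1200464344181 [-0.306   0.4178  0.6992  1.6864 -0.2913  1.1432  2.3249]
```

View pics/s5.png

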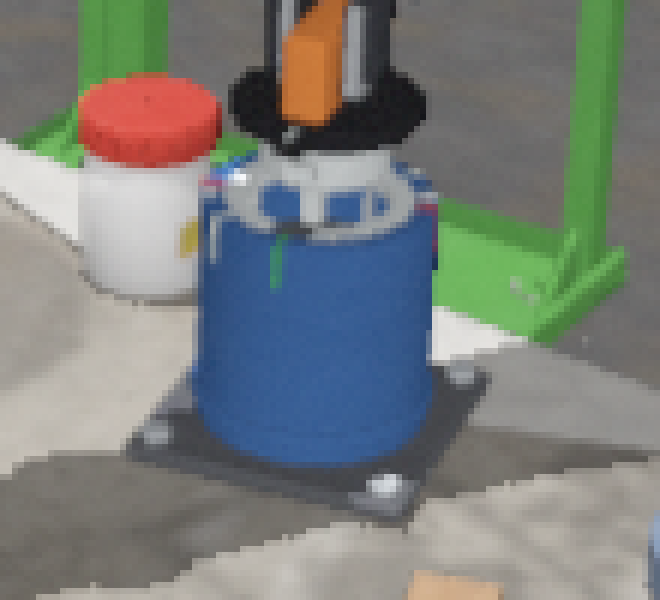

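The scene view shows the cap above the mouth, its pointer at crop (292,137) in line with the green mark at (277,260). I'll insert gently with a small x correction.

Call:
{"name": "drive_tool", "arguments": {
  "translation": [
    [-0.0015,0,0],
    [-0.0015,0,-0.004],
    [-0.0015,0,-0.008],
    [-0.0015,0,-0.011],
    [-0.0015,0,-0.014],
    [-0.0015,0,-0.016],
    [-0.0015,0,-0.016]
  ],
  "rotation": [
    [0,0,0],
    [0,0,0],
    [0,0,0],
    [0,0,0],
    [0,0,0],
    [0,0,0],
    [0,0,0]
  ]
}}

```text
time: 15.45
tcp_pos: [0.5241, -0.1313, 0.1281]
eef_rot: [[-0.961, -0.278, -0.0], [-0.278, 0.961, 0.0], [0.0, 0.0, -1.0]]
ft_force: [0.6, -0.2, -1.3]
width: 0.204
grasp_force: 59.0
```

Call:
{"name": "drive_tool", "arguments": {
  "translation": [
    [0,0,-0.002],
    [0,0,-0.004],
    [0,0,-0.006],
    [0,0,-0.008],
    [0,0,-0.01],
    [0,0,-0.01]
  ],
  "rotation": [
    [0,0,0],
    [0,0,0],
    [0,0,0],
    [0,0,0],
    [0,0,0],
    [0,0,0]
  ]
}}

```text
time: 16.2
tcp_pos: [0.524, -0.1313, 0.118]
eef_rot: [[-0.961, -0.278, -0.0], [-0.278, 0.961, 0.0], [0.0, 0.0, -1.0]]
ft_force: [-0.8, 0.3, -2.5]
width: 0.199
grasp_force: 59.0
```

Call:
{"name": "drive_tool", "arguments": {
  "translation": [
    [0,0,-0.002],
    [0,0,-0.004],
    [0,0,-0.005],
    [0,0,-0.006],
    [0,0,-0.0065],
    [0,0,-0.0065]
  ],
  "rotation": [
    [0,0,0],
    [0,0,0],
    [0,0,0],
    [0,0,0],
    [0,0,0],
    [0,0,0]
  ]
}}

```text
time: 16.95
tcp_pos: [0.5241, -0.1314, 0.1126]
eef_rot: [[-0.961, -0.278, -0.0], [-0.278, 0.961, 0.001], [-0.0, 0.0, -1.0]]
ft_force: [-3.3, 0.4, 4.6]
width: 0.2
grasp_force: 60.1
```

The cap is home (z 0.1126, light contact). Now I'll turn it clockwise by 40°.

Call:
{"name": "drive_tool", "arguments": {
  "translation": [
    [0,0,0],
    [0,0,0],
    [0,0,0],
    [0,0,0],
    [0,0,0],
    [0,0,0],
    [0,0,0],
    [0,0,0],
    [0,0,0],
    [0,0,0]
  ],
  "rotation": [
    [0,0,-0.08],
    [0,0,-0.16],
    [0,0,-0.24],
    [0,0,-0.32],
    [0,0,-0.4],
    [0,0,-0.48],
    [0,0,-0.56],
    [0,0,-0.64],
    [0,0,-0.698],
    [0,0,-0.698]
  ]
}}

```text
time: 18.2
tcp_pos: [0.5245, -0.1302, 0.1126]
eef_rot: [[-0.915, 0.403, 0.0], [0.403, 0.915, 0.001], [0.0, 0.001, -1.0]]
ft_force: [-3.5, 2.0, 6.6]
width: 0.206
grasp_force: 60.2
```

Call:
{"name": "drive_tool", "arguments": {
  "translation": [
    [0,0,0],
    [0,0,0],
    [0,0,0],
    [0,0,0]
  ],
  "rotation": [
    [0,0,0],
    [0,0,0],
    [0,0,0],
    [0,0,0]
  ]
}}

```text
time: 18.7
tcp_pos: [0.5245, -0.1302, 0.1126]
eef_rot: [[-0.915, 0.403, 0.0], [0.403, 0.915, 0.002], [0.0, 0.002, -1.0]]
ft_force: [-3.6, 2.8, 6.0]
width: 0.198
grasp_force: 60.1
```

```bash
python3 - <<'E'
from h import *
s=bot.read_state(); a=bot.snapshot("scene")[165:225,320:400]; w=bot.snapshot("wrist")[120:320,200:440]
R=s["eef_rot"];print(s["time"],s["tcp_pos"],s["ft_force"],s["moment"],np.degrees(np.arctan2(R[1,1],R[0,1])),s["grasp_force"])
A=cv2.resize(a,(392,294),interpolation=cv2.INTER_CUBIC);W=cv2.resize(w,(400,333),interpolation=cv2.INTER_CUBIC)
o=np.zeros((333,792,3),np.uint8);o[:294,:392]=A;o[:,392:]=W;cv2.imwrite("pics/c6.png",o)
# predicted pixels of vent & slot marks, scene
c=cam("scene")
for n,d in(("slot",16.1),("vent",-23.9)):
  for k in(0,180):
    t=np.radians(d+k);P=[.5243+.041*np.cos(t),-.1317+.041*np.sin(t),.1]
    print(n,k,(proj(c,P)[0]-[320,165])*4.9,"wrist",(proj(cam("wrist",s),P)[0]-[200,120])*5/3+[392,0])
E
```

```text
18.7 [ 0.5245 -0.1302  0.1126] [-3.5787  2.7699  5.9784] [0.3628 0.7129 0.2809] 66.26489975367845 60.14994442462921
slot 0 [237.8217 147.1268] wrist [677.8137 311.4722]
slot 180 [175.926  220.2879] wrist [495.0163 113.2165]
vent 0 [284.4612 165.6359] wrist [591.2181 338.0923]
vent 180 [128.9426 200.1189] wrist [591.6792  79.0608]
```

View pics/c6.png

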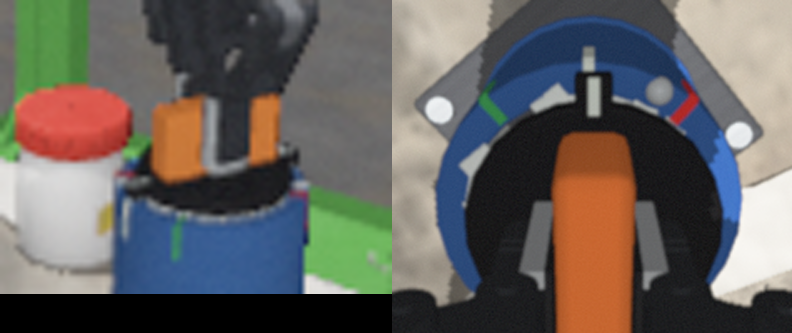

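Right half: the pointer's white line at (593,95) stands at the vent mark at (589,58), between green (493,103) and red (683,105). It is within about 2°. Left half: the flange sits flat on the rim. The tool has turned 39.9° and the grip is steady at 60 N, so I'll hand in.

```bash
python3 -c "
from rig import bot
print(bot.close_job())"
```

```text
the job is handed in; nothing more can be done
None
```

The job is handed in: the wooden block is on the bench, and the cap is fully home and turned about 40° clockwise to the vent marks (within about 2° by the wrist camera), still gripped at 60 N; the arm never touched the jar, bottle or tape roll.

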